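Put the handed-back groceries into their display trays

TASK

Customers have left two bottles, two jars and a carton on the shop counter: put each one into the free front place of the cardboard tray that holds its own kind, one to a place, with the divider between neighbours, standing upright on the tray's floor. Turn the carton edge-on and square like the cartons already in its tray. Set everything down without dropping it or knocking it over, and leave the calculator and the scissors where they lie.

Things in the scene. Friction and masses are not known exactly. Their poses are not given: they have to be found in the camera images.
- bottle_a: Loose closed white plastic bottle, round, body 50 mm across, 110 mm tall over its cap (33 mm across), with a paper label, about 0.17 kg, standing on the counter. Origin at the centre of its underside, z up along its axis. The cylindrical body is at full width from 5 to 80 mm up. The two bottles are alike.
- bottle_b: Loose closed white plastic bottle, round, body 50 mm across, 110 mm tall over its cap (33 mm across), with a paper label, about 0.17 kg, standing on the counter. Origin at the centre of its underside, z up along its axis. The cylindrical body is at full width from 5 to 80 mm up. The two bottles are alike.
- jar_a: Loose closed amber glass jar with a steel screw lid, round, 58 mm across and 86 mm tall (lid 54 mm across), about 0.24 kg, standing on the counter. Origin at the centre of its underside, z up along its axis. The cylindrical body is at full width from 5 to 63 mm up. The two jars are alike.
- jar_b: Loose closed amber glass jar with a steel screw lid, round, 58 mm across and 86 mm tall (lid 54 mm across), about 0.24 kg, standing on the counter. Origin at the centre of its underside, z up along its axis. The cylindrical body is at full width from 5 to 63 mm up. The two jars are alike.
- carton: Loose closed pasteboard carton with plain printed panels, 58 mm along its x, 42 mm along its y, 98 mm tall, about 0.13 kg, standing upright on the counter. Origin at the centre of its underside, z up.
- bottle_tray: Fixed cardboard tray, 152 mm (x) by 176 mm (y), origin under its centre; floor top 4 mm up. Walls: front (-x) 18 mm high, sides 28, back and rear corners 50; divider along x at y = 0, 22 high. Four places: x -35 (front) or +35 (rear), y -42 or +42 mm. The trays look alike; their stock differs. Here: two fixed bottles like bottle_a in the rear; both front places free.
- jar_tray: Fixed cardboard tray, 152 mm (x) by 176 mm (y), origin under its centre; floor top 4 mm up. Walls: front (-x) 18 mm high, sides 28, back and rear corners 50; divider along x at y = 0, 22 high. Four places: x -35 (front) or +35 (rear), y -42 or +42 mm. The trays look alike; their stock differs. Here: two fixed jars like jar_a in the rear; both front places free.
- carton_tray: Fixed cardboard tray, 152 mm (x) by 176 mm (y), origin under its centre; floor top 4 mm up. Walls: front (-x) 18 mm high, sides 28, back and rear corners 50; divider along x at y = 0, 22 high. Four places: x -35 (front) or +35 (rear), y -42 or +42 mm. The trays look alike; their stock differs. Here: three fixed cartons, their 58 mm sides along x; only front, y -42 is free.
- calculator: Loose black desk calculator lying flat, 140 mm along its x, 100 mm along its y, 20 mm thick; origin at the centre of its underside. Not to be handled.
- scissors: Loose scissors lying flat, about 240 mm along x (handle loops at -x, blades at +x), 110 mm across the loops, 10 mm thick; origin on the counter near the pivot. Not to be handled.

How it is judged:
By the outcome, as a careful person would: the job done as asked, in the order asked, and still so for the second after the job is handed in, with the robot touching nothing.
It also fails if it takes over 125 s, if anything falls off the work surface, if the arm or the gripper's body presses on something with over 40 N, if the wrist force passes 120 N, or if a joint passes its speed limit or range.

ROBOT

A 6-joint arm with a two-finger parallel gripper is mounted at the origin on the work surface. World frame = base frame: x ahead of the robot, y to its left, z up, the work surface at z = 0. Lengths are in m, angles in degrees, forces in N, time in s.
With the tool pointing down it reaches from about 0.35 to 0.875 m from the base axis. Payload 4.2 kg.
Tool frame: the origin (TCP) lies between the finger pads; the fingertips stand 19 mm ahead of it and the grasp point (between the pads) is the TCP; z points along the fingers, y is the line along which they close (so a half turn about z gives the same grasp; the last joint's range is limited). The gripper opens to 87 mm and grips with 3 to 60 N. Pads are 19 mm wide; open, the fingers measure 117 mm over their backs; the gripper's body (75 mm by 190 mm) begins 51 mm behind the grasp point.
Start: joints at [-59.095, 22.042, 0.453, 0, -68.411, -14.817], TCP at [0.173, -0.6, 0.242] pointing down, gripper open.
Joint ranges: [-179.83, 179.83], [-69.29, 118.12], [-61.27, 80.66], [-181.25, 117.63], [-171.15, -9.14], [-177.46, 177.46]. Speed limits (degrees/s): [159.86, 159.86, 180, 180, 180, 180].

INTERFACE

Orientations are given as a 3x3 rotation matrix whose columns are the frame's x, y, z axes.
In Python, from station import r gives the robot as it stands.
- The arm moves only by the tool drive_tool, never from a script. Its argument "steps" is one flat list of numbers, 7 for each row, row after row: the turn, a rotation vector about the tool's x, y, z in rad, then the shift along the tool's x, y, z in m, then the opening, from 0 (shut) to 1 (fully open). A call has 1 to 10 rows; each row shifts and turns the commanded pose from where the row before left it, along the tool's axes as they then stand; what a row does not reach is not made up. A row lasts 1/12 s, in which the tool goes at most 41.7 mm and 7.16 degrees, less where a joint would pass 70% of its speed; a pose out of reach is approached as far as the arm can. A call is refused whole if a number of a shift passes 0.0417 or a number of a turn 0.125, either way. A call with a gripper value outside its range is refused whole. The fingers move at their own pace and stop on an object; the grip force is fixed at half the most. Time passes only in rows, so rows that do not move let the fingers close. It gives the time, the measured TCP pose, the force, the opening and the grip force at its end, in the units of the state.
- r.sense(): the state, without advancing time (a new reading comes with each control period).
- r.capture(name): name is "side" or "top"; returns the picture (480x640x3 uint8, blue, green, red); there is no depth.
- r.camera_params(name): a dict with "camera_matrix" (3x3 intrinsics, pixels), "extrinsics" (4x4, takes a point from world to camera coordinates). Camera axes: x right, y down, z forward; pixel columns grow to the right and rows downward; lengths in m; the calibration is good to about 2 mm. A picture is of the moment at which its call begins. camera_params takes no time and is no camera call.
- r.finish_job(): hands the job in; it is judged then, once.
The state is a dict: "time_s": time; "joints": joint angles; "joint_velocities": joint speeds; "effort": joint torques, N m; "tcp_pos": TCP position; "ee_rot": TCP orientation; "wrist_force": force on the tool from outside, world axes, zero at the start; "moment": the same for the moment, N m; "gripper_width": opening from 0.0 (shut) to 1.0 (fully open); "gripper_force": force on a finger pad.
Only numpy, scipy, OpenCV 4.12 (cv2) and the standard library are available. Lean on these libraries where they do the work, as an engineer would, in place of code of your own. Each camera call takes 0.05 s, during which the arm holds its last target. There are 200 camera calls.

## Working session

There is one attempt and no reset: what is moved stays moved. The work goes in short steps, Python scripts to look and compute and a tool call to move; the robot and the scene stay as the last step left them, time stands still between calls to the robot, and variables do not carry over. Pictures are saved under pics/ and viewed, at most 14 in all, crops included, and the job is handed in when it is done.

Besides the shell and the picture viewer there is one more tool, called by a JSON object that holds its "api" and its "payload", one argument or row to a line. drive_tool: Moves the arm, as the interface text tells. Its arguments: {"type":"object","properties":{"steps":{"type":"array"}},"required":["steps"]}

```bash
mkdir -p pics; ls
python3 - <<'E'
from station import r
import cv2,numpy as np
for n in ("top","side"):
    cv2.imwrite(f"pics/{n}0.png",r.capture(n)); p=r.camera_params(n); print(n,np.array(p["camera_matrix"]).round(1).tolist(),np.array(p["extrinsics"]).round(4).tolist())
s=r.sense(); print(s["time_s"],s["tcp_pos"],s["ee_rot"],s["gripper_width"])
E
```

```text
pics
top [[443.5, 0.0, 325.0], [0.0, 443.5, 241.4], [0.0, 0.0, 1.0]] [[0.0026, -0.9999, 0.0131, -0.0156], [-0.9928, -0.0041, -0.1196, 0.5106], [0.1196, -0.0127, -0.9927, 1.2834], [0.0, 0.0, 0.0, 1.0]]
side [[564.8, 0.0, 307.3], [0.0, 564.8, 242.7], [0.0, 0.0, 1.0]] [[-0.9955, -0.0949, 0.0077, 0.4995], [-0.0647, 0.6143, -0.7864, 0.0701], [0.0699, -0.7833, -0.6177, 1.3502], [0.0, 0.0, 0.0, 1.0]]
0.1 [ 0.17308395 -0.60003631  0.24056117] [[-9.60878218e-01 -2.76970449e-01 -6.48163113e-04]
 [-2.76971186e-01  9.60876434e-01  1.85480750e-03]
 [ 1.09077795e-04  1.96176663e-03 -9.99998070e-01]] 0.9961007589219635
```

View pics/top0.png

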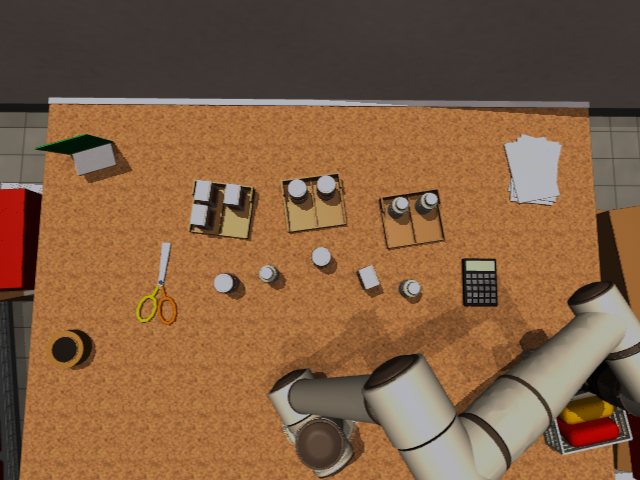

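View pics/side0.png

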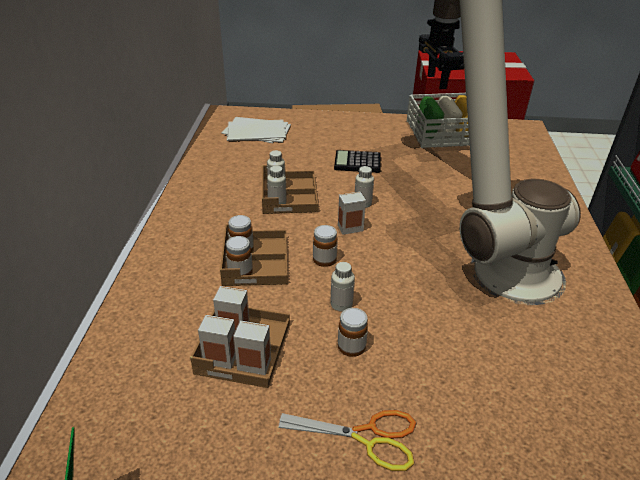

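The top view shows the trays, left to right: cartons (222,210), jars (314,203), bottles (412,219). The loose items are a jar (225,283), a bottle (268,273), a jar (321,257), the carton (368,278) and a bottle (411,288). I'll zoom in to measure them.

```bash
cat > h.py <<'E'
import cv2,numpy as np
from station import r
def P(n):
    p=r.camera_params(n); return np.array(p["camera_matrix"]),np.array(p["extrinsics"])
def proj(n,X):
    K,E=P(n); c=np.atleast_2d(X)@E[:3,:3].T+E[:3,3]; q=c@K.T; return q[:,:2]/q[:,2:]
def back(n,uv,z):
    K,E=P(n); R,t=E[:3,:3],E[:3,3]; o=-R.T@t
    d=R.T@np.linalg.inv(K)@np.array([uv[0],uv[1],1.]); return (o+d*(z-o[2])/d[2])
def crop(n,x0,y0,x1,y1,s,out,im=None):
    im=r.capture(n) if im is None else im
    c=cv2.resize(im[y0:y1,x0:x1],None,fx=s,fy=s,interpolation=cv2.INTER_CUBIC)
    cv2.imwrite(out,c)
E
python3 - <<'E'
from h import *
t=cv2.imread("pics/top0.png"); s=cv2.imread("pics/side0.png")
crop("top",184,170,450,305,3,"pics/topc.png",t)
crop("side",190,145,390,385,2.5,"pics/sidec.png",s)
E
```

```text
(no output)
```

View pics/topc.png

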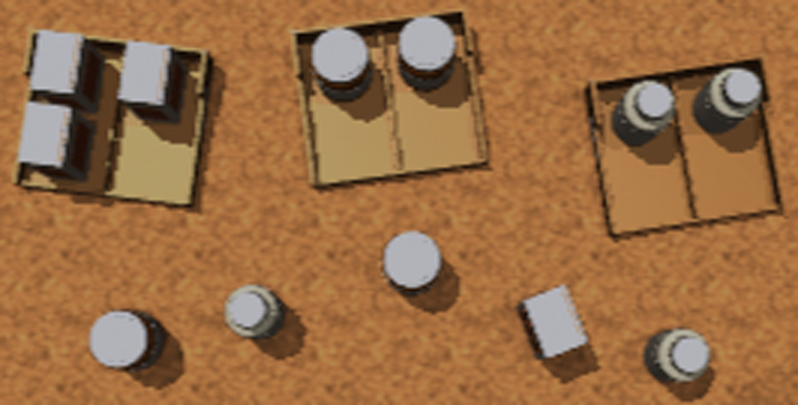

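View pics/sidec.png

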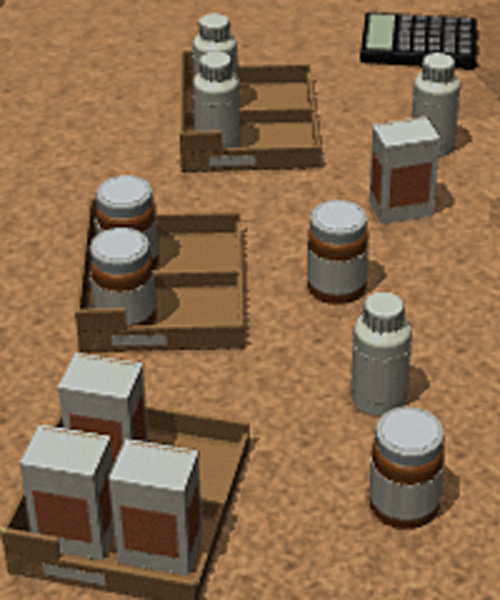

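Run:
```python
from h import *
for n,(x0,y0,x1,y1) in {"top":(184,170,450,305),"side":(190,145,390,385)}.items():
    im=cv2.imread(f"pics/{n}0.png")
    c=cv2.resize(im[y0:y1,x0:x1],None,fx=4,fy=4,interpolation=cv2.INTER_CUBIC).astype(int)
    b,g,R=c[...,0],c[...,1],c[...,2]
    thr=150 if n=="top" else 165
    m=((g>thr)&(R-b<8)).astype(np.uint8)
    m=cv2.morphologyEx(m,cv2.MORPH_OPEN,np.ones((5,5)))
    k,l,st,ce=cv2.connectedComponentsWithStats(m)
    for i in range(1,k):
        if st[i,4]<150: continue
        cn=max(cv2.findContours((l==i).astype(np.uint8),0,2)[0],key=len)
        f=lambda p:(np.array(p)+.5)/4-.5+[x0,y0]
        rc=cv2.minAreaRect(cn)
        bb=st[i,:4]
        print(n,"cen",f(ce[i]).round(1),"rect",f(rc[0]).round(1),np.round(np.array(rc[1])/4,1),round(rc[2],1),"bbox",(bb/4+[x0,y0,0,0]).round(1))
```

```text
top cen [325.8 184. ] rect [325.9 184. ] [16.2 17. ] 90.0 bbox [317.8 176.2  17.2  16.5]
top cen [296.6 187.8] rect [296.8 187.8] [16.8 17.2] 90.0 bbox [288.5 179.8  17.5  17. ]
top cen [201.4 190.1] rect [201.5 190.1] [12.5 19.8] 9.5 bbox [194.5 180.2  14.8  20.5]
top cen [230.8 193.7] rect [231.  193.6] [13.1 19.6] 5.4 bbox [224.2 184.2  14.5  20.2]
top cen [431.1 198.3] rect [431.2 198. ] [10.2 10.2] 90.0 bbox [426.5 193.2  10.5  10.5]
top cen [401.8 202.8] rect [401.8 202.9] [10.5 10.2] 90.0 bbox [397.  198.   10.5  10.8]
top cen [197.5 214.1] rect [197.5 214.2] [12.2 20. ] 9.3 bbox [190.8 204.2  14.8  20.5]
top cen [320.8 256.1] rect [320.9 256.1] [17.5 17.5] 90.0 bbox [312.5 247.8  17.8  17.8]
top cen [368.1 277.1] rect [368.7 276.7] [20.4 14.2] 68.2 bbox [359.5 266.2  19.5  22.5]
top cen [265.7 272.6] rect [265.6 272.8] [10.8 11. ] 90.0 bbox [260.5 267.8  11.2  11. ]
top cen [222.9 282.6] rect [222.9 282.5] [17.2 17.5] 90.0 bbox [214.5 274.2  17.8  17.5]
top cen [413.8 287.7] rect [413.8 287.8] [10.8 10.8] 90.0 bbox [408.8 282.8  11.   11. ]
side cen [273.2 152.2] rect [273.5 
[... 688 characters left out ...]
41.1 293.8] rect [241.1 295.2] [10.4  9.8] 88.3 bbox [236.5 290.2  10.   10.8]
side cen [353.3 316.6] rect [353.4 317.1] [18. 25.] 90.0 bbox [341.2 308.5  25.2  18.2]
side cen [212.4 325.6] rect [213.8 324.7] [28.7 15.8] 9.9 bbox [199.  315.8  28.5  19.2]
side cen [229.7 322.5] rect [230.3 322.8] [6.7 6.7] 76.8 bbox [227.  319.5   6.5   7.5]
side cen [225.8 325.5] rect [225.8 325.5] [11.3  2.5] 69.9 bbox [223.8 320.8   5.   10.5]
side cen [247.8 331.5] rect [249.4 330.5] [29.2 16.5] 9.9 bbox [234.2 321.   29.   20. ]
side cen [265.1 328.2] rect [265.6 328.5] [6.3 6.6] 75.3 bbox [262.2 325.2   6.5   7.2]
side cen [261.6 331.5] rect [261.7 331.4] [12.4  2.4] 65.0 bbox [258.8 326.5   6.   11.2]
```

Run:
```python
from h import *
from scipy.optimize import least_squares
b=lambda u,z,n="top":back(n,u,z)[:2]*1000
for k,u,z,s in [("bott R",(413.8,287.7),.11,(190+438/2.5,145+62/2.5)),("bott L",(265.7,272.6),.11,(190+384/2.5,145+303/2.5)),("jar mid",(320.8,256.1),.086,(325,231.1)),("jar L",(222.9,282.6),.086,(353.4,317.1)),("carton",(368.6,276.8),.098,(351.6,197.8))]:
    print(k,b(u,z).round(1),b(s,z,"side").round(1))
tr={"bottle":[((431.1,198.2),(35,-42,114)),((401.8,202.8),(35,42,114))],
"jar":[((325.9,184),(35,-42,90)),((296.7,187.8),(35,42,90))],
"carton":[((201.4,190.1),(35,42,102)),((230.9,193.7),(35,-42,102)),((197.5,214.1),(-35,42,102))]}
T=lambda c:((c[0]+.5)/3-.5+184,(c[1]+.5)/3-.5+170)
cor={"bottle":[((612,237),(-76,88,18)),((782,212),(-76,-88,18)),((762,60),(76,-88,50)),((588,82),(76,88,50))],
"jar":[((314,187),(-76,88,18)),((488,163),(-76,-88,18)),((463,13),(76,-88,50)),((291,31),(76,88,50))],
"carton":[((16,187),(-76,88,18)),((192,206),(-76,-88,18)),((210,51),(76,-88,50)),((30,32),(76,88,50))]}
for k in tr:
    pts=tr[k]+[(T(u),x) for u,x in cor[k]]
    w=np.array([2]*len(tr[k])+[1]*4)[:,None]
    obs=np.array([b(u,x[2]/1000) for u,x in pts]); M=np.array([x[:2] for _,x in pts])
    rot=lambda a:np.array([[np.cos(a),-np.sin(a)],[np.sin(a),np.cos(a)]])
    f=lambda p:(((M@rot(p[2]).T+p[:2])-obs)*w).ravel()
    s=least_squares(f,[600,0,0],x_scale=[1,1,.01],loss="soft_l1",f_scale=3); p=s.x
    print(k,p[:2].round(1),np.degrees(p[2]).round(2),"res",(f(p).reshape(-1,2)/w).round(1).tolist())
    for y in(-42,42): print("   front",y,(rot(p[2])@[-35,y]+p[:2]).round(1))
# carton yaw
c=[b(T(u),.098) for u in [(520,305),(566,287),(587,342),(541,357)]]
for i in range(4): d=c[(i+1)%4]-c[i]; print(np.linalg.norm(d).round(1),np.degrees(np.arctan2(d[1],d[0])).round(1))
g=[((372,127),(424,119),(439,136),(386,146))][0]
c=[b((190+u[0]/2.5-.3,145+u[1]/2.5-.3),.098,"side") for u in g]
print("side",np.mean(c,0).round(1))
for i in range(4): d=c[(i+1)%4]-c[i]; print(np.linalg.norm(d).round(1),np.degrees(np.arctan2(d[1],d[0])).round(1))
```

```text
bott R [ 373.7 -258.1] [ 371.5 -250.4]
bott L [414.  150.1] [411.2 150.7]
jar mid [462.2  -1.6] [ 4.606e+02 -1.000e-01]
jar L [386.8 272. ] [385.3 274.3]
carton [ 403.8 -135. ] [ 403.  -130.1]
bottle [ 581.8 -275.2] 9.0 res [[-1.6, 0.3], [-1.1, 0.3], [1.8, 1.6], [3.5, -1.3], [6.0, -2.0], [1.6, -1.1]]
   front -42 [ 553.8 -322.1]
   front 42 [ 540.7 -239.2]
jar [628.8  21.1] 8.32 res [[-0.3, 0.1], [-0.8, -0.5], [0.6, 1.5], [1.0, 1.3], [6.1, -3.0], [-0.1, 1.1]]
   front -42 [600.2 -25.5]
   front 42 [588.   57.6]
carton [606.9 298.7] -6.55 res [[-0.6, -0.7], [-0.2, -0.6], [-1.1, -1.2], [2.5, 2.5], [0.7, 3.0], [1.7, 5.0], [3.7, 2.4]]
   front -42 [567.3 260.9]
   front 42 [576.9 344.4]
46.2 -68.6
54.4 -159.6
45.1 108.0
51.7 21.8
side [ 402.5 -131.7]
55.9 -158.5
33.5 117.9
57.2 24.3
36.2 -64.5
```

```bash
cat >> h.py <<'E'
def go(x,y,z,axis_deg,s=None):
    """tool-frame shift (mm) to world target in mm; tz = turn about tool z (rad) so that tool y lies at axis_deg"""
    s=s or r.sense(); R=np.array(s["ee_rot"]); p=np.array(s["tcp_pos"])*1000
    now=np.degrees(np.arctan2(R[1,1],R[0,1])); tz=np.radians(now-axis_deg)
    a=np.radians(axis_deg); Y=np.array([np.cos(a),np.sin(a),0]); Z=np.array([0,0,-1]); X=np.cross(Y,Z)
    d=np.array([x,y,z])-p
    print("t",round(s["time_s"],2),"tcp",p.round(1),"ydeg",now.round(2),"tz",tz.round(4),"shift after turn",np.array([X@d,Y@d,Z@d]).round(1),"n",np.linalg.norm(d).round(0),"tilt",R[2,:2].round(4),"w",round(s["gripper_width"],3),"F",np.round(s["wrist_force"],1),"g",round(float(np.max(s["gripper_force"])),1))
E
python3 -c "
from h import *
go(373,-256,200,99)"
```

```text
t 0.1 tcp [ 173.1 -600.   240.6] ydeg 106.08 tz 0.1236 shift after turn [-251.3  308.5   40.6] n 400.0 tilt [0.0001 0.002 ] w 0.996 F [ 0.5  0.1 -0.4] g 0.0
```

{"api": "drive_tool", "payload": {
  "steps": [0, 0, 0.062, 0, 0, 0, 1, 0, 0, 0.062, 0, 0, 0, 1, 0, 0, 0, -0.021, 0.0257, 0, 1, 0, 0, 0, -0.021, 0.0257, 0, 1, 0, 0, 0, -0.021, 0.0257, 0, 1, 0, 0, 0, -0.021, 0.0257, 0, 1, 0, 0, 0, -0.021, 0.0257, 0, 1, 0, 0, 0, -0.021, 0.0257, 0, 1, 0, 0, 0, -0.021, 0.0257, 0, 1, 0, 0, 0, -0.021, 0.0257, 0, 1]
}}

```text
time_s: 0.93
tcp_pos: [0.3073, -0.3695, 0.2412]
ee_rot: [[-0.988, -0.156, -0.0], [-0.156, 0.988, 0.001], [0.0, 0.001, -1.0]]
wrist_force: [0.9, -0.3, 1.1]
gripper_width: 1.001
gripper_force: 0.0
```

```bash
python3 -c "
from h import *
go(373,-256,180,99)"
```

```text
t 0.93 tcp [ 307.3 -369.5  241.2] ydeg 98.97 tz -0.0006 shift after turn [-82.6 101.9  61.2] n 145.0 tilt [0.0003 0.0006] w 1.001 F [ 0.9 -0.3  1.1] g 0.0
```

{"api": "drive_tool", "payload": {
  "steps": [0, 0, 0, -0.0165, 0.0204, 0.0122, 1, 0, 0, 0, -0.0165, 0.0204, 0.0122, 1, 0, 0, 0, -0.0165, 0.0204, 0.0122, 1, 0, 0, 0, -0.0165, 0.0204, 0.0122, 1, 0, 0, 0, -0.0165, 0.0204, 0.0122, 1, 0, 0, 0, 0, 0, 0, 1, 0, 0, 0, 0, 0, 0, 1]
}}

```text
time_s: 1.52
tcp_pos: [0.3726, -0.2565, 0.1799]
ee_rot: [[-0.987, -0.159, -0.002], [-0.159, 0.987, 0.001], [0.002, 0.001, -1.0]]
wrist_force: [-0.7, -0.4, 0.3]
gripper_width: 1.0
gripper_force: 0.0
```

```bash
python3 -c "
from h import *
go(373,-256,66,99)
t=r.capture('top');s=r.capture('side')
a=cv2.resize(t[230:330,360:460],(400,400),interpolation=2);b=cv2.resize(s[100:240,300:440],(400,400),interpolation=2)
cv2.imwrite('pics/pre1.png',np.hstack([a,b]))"
```

```text
t 1.52 tcp [ 372.6 -256.5  179.9] ydeg 99.14 tz 0.0024 shift after turn [ -0.5   0.5 113.9] n 114.0 tilt [0.0019 0.0008] w 1.0 F [-0.7 -0.4  0.3] g 0.0
```

View pics/pre1.png

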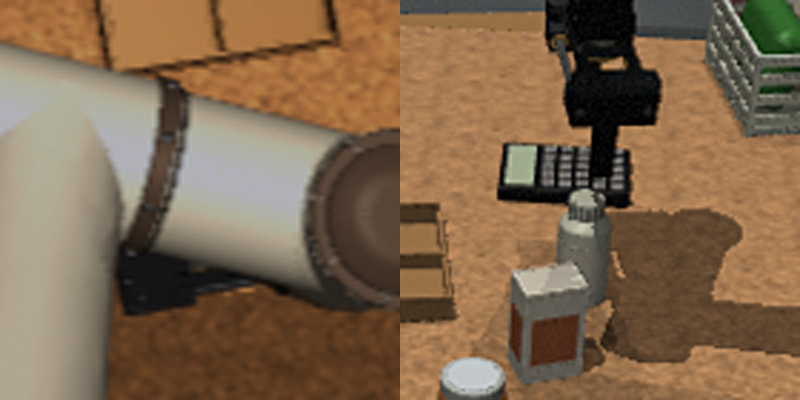

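```bash
python3 -c "
from h import *
a=np.radians(99.1);Y=np.array([np.cos(a),np.sin(a),0]);c=np.array([.3726,-.2565,.161])
for k in(.05,-.05): 
  q=proj('side',c+k*Y)[0]; print(q,(q-[300,100])*400/140+[400,0])
for x,y in((.373,-.257),(.371,-.25)):
  q=proj('side',[x,y,.11])[0]; print((q-[300,100])*400/140+[400,0])
"
```

```text
[369.06486828 161.32414096] [597.3281951  175.21183132]
[363.49549412 142.56858251] [581.41569748 121.62452146]
[584.80399474 195.719071  ]
[586.84069949 199.67879143]
```

{"api": "drive_tool", "payload": {
  "steps": [0, 0, 0, 0, 0, 0.019, 1, 0, 0, 0, 0, 0, 0.019, 1, 0, 0, 0, 0, 0, 0.019, 1, 0, 0, 0, 0, 0, 0.019, 1, 0, 0, 0, 0, 0, 0.019, 1, 0, 0, 0, 0, 0, 0.019, 1, 0, 0, 0, 0, 0, 0, 1, 0, 0, 0, 0, 0, 0, 0.4, 0, 0, 0, 0, 0, 0, 0.4, 0, 0, 0, 0, 0, 0, 0.4]
}}

```text
time_s: 2.45
tcp_pos: [0.3735, -0.2582, 0.0679]
ee_rot: [[-0.988, -0.156, 0.003], [-0.156, 0.988, -0.001], [-0.003, -0.001, -1.0]]
wrist_force: [-0.1, 0.1, 0.5]
gripper_width: 0.855
gripper_force: 0.0
```

{"api": "drive_tool", "payload": {
  "steps": [0, 0, 0, 0, 0, 0, 0.4, 0, 0, 0, 0, 0, 0, 0.4, 0, 0, 0, 0, 0, 0, 0.4]
}}

```text
time_s: 2.7
tcp_pos: [0.373, -0.2576, 0.0672]
ee_rot: [[-0.988, -0.156, 0.001], [-0.156, 0.988, -0.0], [-0.001, -0.001, -1.0]]
wrist_force: [1.3, -0.6, 0.3]
gripper_width: 0.628
gripper_force: 0.0
```

```bash
python3 -c "
from h import *
go(373,-256,66,99)
s=r.capture('side')
b=cv2.resize(s[100:240,300:440],(400,400),interpolation=2)
cv2.imwrite('pics/g1.png',b)"
```

```text
t 2.7 tcp [ 373.  -257.6   67.2] ydeg 98.99 tz -0.0002 shift after turn [-0.3  1.6  1.2] n 2.0 tilt [-0.0013 -0.0006] w 0.628 F [ 1.3 -0.6  0.3] g 0.0
```

View pics/g1.png

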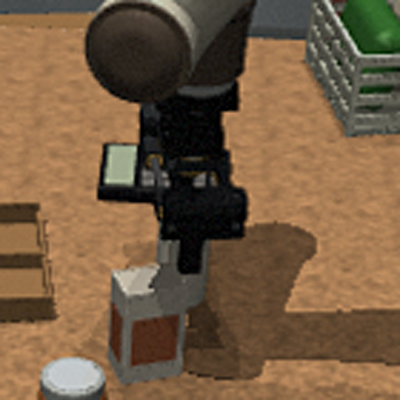

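{"api": "drive_tool", "payload": {
  "steps": [0, 0, 0, 0, 0, 0, 0.3, 0, 0, 0, 0, 0, 0, 0.3, 0, 0, 0, 0, 0, 0, 0.3]
}}

```text
time_s: 3.0
tcp_pos: [0.3731, -0.2577, 0.067]
ee_rot: [[-0.988, -0.157, 0.001], [-0.157, 0.988, -0.0], [-0.001, -0.001, -1.0]]
wrist_force: [-0.6, -0.4, 3.4]
gripper_width: 0.565
gripper_force: 29.9
```

{"api": "drive_tool", "payload": {
  "steps": [0, 0, 0, 0, 0, -0.004, 0.3, 0, 0, 0, 0, 0, -0.01, 0.3, 0, 0, 0, 0, 0, -0.02, 0.3, 0, 0, 0, 0, 0, -0.025, 0.3, 0, 0, 0, 0, 0, 0, 0.3]
}}

```text
time_s: 3.42
tcp_pos: [0.3748, -0.2583, 0.1291]
ee_rot: [[-0.988, -0.157, 0.007], [-0.157, 0.988, -0.003], [-0.006, -0.004, -1.0]]
wrist_force: [0.6, 1.1, -1.4]
gripper_width: 0.569
gripper_force: 30.0
```

```bash
python3 -c "
from h import *
go(553.8,-322.1,125,99)"
```

```text
t 3.42 tcp [ 374.8 -258.3  129.1] ydeg 99.04 tz 0.0007 shift after turn [-166.8  -91.     4.1] n 190.0 tilt [-0.0064 -0.0037] w 0.569 F [ 0.6  1.1 -1.4] g 30.0
```

{"api": "drive_tool", "payload": {
  "steps": [0, 0, 0, -0.0104, -0.0057, 0, 0.3, 0, 0, 0, -0.0208, -0.0114, 0, 0.3, 0, 0, 0, -0.0208, -0.0114, 0, 0.3, 0, 0, 0, -0.0208, -0.0114, 0, 0.3, 0, 0, 0, -0.0208, -0.0114, 0, 0.3, 0, 0, 0, -0.0208, -0.0114, 0, 0.3, 0, 0, 0, -0.0208, -0.0114, 0, 0.3, 0, 0, 0, -0.0208, -0.0114, 0, 0.3, 0, 0, 0, -0.0104, -0.0057, 0, 0.3, 0, 0, 0, 0, 0, 0, 0.3]
}}

```text
time_s: 4.25
tcp_pos: [0.5528, -0.322, 0.1235]
ee_rot: [[-0.988, -0.156, -0.001], [-0.156, 0.988, 0.001], [0.001, 0.001, -1.0]]
wrist_force: [0.0, -0.2, -1.4]
gripper_width: 0.565
gripper_force: 30.0
```

{"api": "drive_tool", "payload": {
  "steps": [0, 0, 0, 0, 0, 0, 0.3]
}}

```text
time_s: 4.33
tcp_pos: [0.5504, -0.3211, 0.1236]
ee_rot: [[-0.988, -0.156, -0.003], [-0.156, 0.988, 0.002], [0.003, 0.002, -1.0]]
wrist_force: [-1.0, 0.1, -1.0]
gripper_width: 0.564
gripper_force: 30.0
```

```bash
python3 -c "
from h import *
go(553.8,-322.1,71,99)
s=r.capture('side');t=r.capture('top')
b=cv2.resize(s[100:240,220:360],(400,400),interpolation=2);a=cv2.resize(t[160:260,360:460],(400,400),interpolation=2)
cv2.imwrite('pics/p1.png',np.hstack([a,b]))"
```

```text
t 4.33 tcp [ 550.4 -321.1  123.6] ydeg 98.95 tz -0.0009 shift after turn [-3.2 -1.5 52.6] n 53.0 tilt [0.0029 0.0023] w 0.564 F [-1.   0.1 -1. ] g 30.0
```

View pics/p1.png

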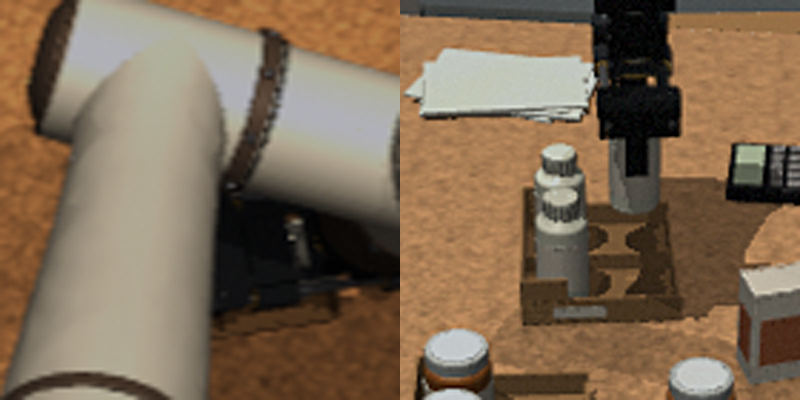

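{"api": "drive_tool", "payload": {
  "steps": [0, 0, 0, 0, 0, 0.01, 0.3, 0, 0, 0, 0, 0, 0.013, 0.3, 0, 0, 0, 0, 0, 0.012, 0.3, 0, 0, 0, 0, 0, 0.008, 0.3, 0, 0, 0, 0, 0, 0.004, 0.3, 0, 0, 0, 0, 0, 0.002, 0.3, 0, 0, 0, 0, 0, 0, 0.3, 0, 0, 0, 0, 0, 0, 0.3, 0, 0, 0, 0, 0, 0, 0.3]
}}

```text
time_s: 5.18
tcp_pos: [0.5517, -0.3219, 0.0772]
ee_rot: [[-0.988, -0.156, 0.001], [-0.156, 0.988, -0.001], [-0.001, -0.001, -1.0]]
wrist_force: [0.1, -1.0, -2.4]
gripper_width: 0.566
gripper_force: 30.0
```

```bash
python3 -c "
from h import *
go(553.8,-322.1,71,99)"
```

```text
t 5.18 tcp [ 551.7 -321.9   77.2] ydeg 98.99 tz -0.0002 shift after turn [-2.1 -0.6  6.2] n 7.0 tilt [-0.0012 -0.0008] w 0.566 F [ 0.1 -1.  -2.4] g 30.0
```

{"api": "drive_tool", "payload": {
  "steps": [0, 0, 0, -0.002, 0, 0.0015, 0.3, 0, 0, 0, 0, 0, 0.0015, 0.3, 0, 0, 0, 0, 0, 0.001, 0.3, 0, 0, 0, 0, 0, 0.001, 0.3, 0, 0, 0, 0, 0, 0, 0.3, 0, 0, 0, 0, 0, 0, 0.3]
}}

```text
time_s: 5.68
tcp_pos: [0.5531, -0.3213, 0.0715]
ee_rot: [[-0.988, -0.156, -0.0], [-0.156, 0.988, 0.0], [0.0, 0.0, -1.0]]
wrist_force: [0.4, -0.1, -1.9]
gripper_width: 0.566
gripper_force: 30.0
```

{"api": "drive_tool", "payload": {
  "steps": [0, 0, 0, 0, 0, 0.0005, 0.3, 0, 0, 0, 0, 0, 0.0005, 0.3, 0, 0, 0, 0, 0, 0, 0.3]
}}

```text
time_s: 5.93
tcp_pos: [0.5534, -0.3214, 0.0712]
ee_rot: [[-0.988, -0.156, 0.001], [-0.156, 0.988, -0.0], [-0.0, -0.0, -1.0]]
wrist_force: [-1.2, 1.3, 1.0]
gripper_width: 0.565
gripper_force: 29.9
```

{"api": "drive_tool", "payload": {
  "steps": [0, 0, 0, 0, 0, 0, 0.8, 0, 0, 0, 0, 0, 0, 0.8, 0, 0, 0, 0, 0, 0, 0.8, 0, 0, 0, 0, 0, 0, 0.8, 0, 0, 0, 0, 0, -0.005, 0.8, 0, 0, 0, 0, 0, -0.015, 0.8, 0, 0, 0, 0, 0, -0.025, 0.8, 0, 0, 0, 0, 0, -0.03, 0.8, 0, 0, 0, 0, 0, -0.03, 0.8, 0, 0, 0, 0, 0, -0.03, 1]
}}

```text
time_s: 6.77
tcp_pos: [0.553, -0.3213, 0.2073]
ee_rot: [[-0.988, -0.156, 0.0], [-0.156, 0.988, -0.0], [-0.0, -0.0, -1.0]]
wrist_force: [0.7, -0.4, -0.3]
gripper_width: 0.827
gripper_force: 0.0
```

```bash
python3 -c "
from h import *
go(413,150,200,99)"
```

```text
t 6.77 tcp [ 553.  -321.3  207.3] ydeg 98.99 tz -0.0002 shift after turn [ 64.5 487.4   7.3] n 492.0 tilt [-0.0001 -0.0002] w 0.827 F [ 0.7 -0.4 -0.3] g 0.0
```

{"api": "drive_tool", "payload": {
  "steps": [0, 0, 0, 0.0043, 0.0325, 0, 1, 0, 0, 0, 0.0043, 0.0325, 0, 1, 0, 0, 0, 0.0043, 0.0325, 0, 1, 0, 0, 0, 0.0043, 0.0325, 0, 1, 0, 0, 0, 0.0043, 0.0325, 0, 1, 0, 0, 0, 0.0043, 0.0325, 0, 1, 0, 0, 0, 0.0043, 0.0325, 0, 1, 0, 0, 0, 0.0043, 0.0325, 0, 1, 0, 0, 0, 0.0043, 0.0325, 0, 1, 0, 0, 0, 0.0043, 0.0325, 0, 1]
}}

```text
time_s: 7.6
tcp_pos: [0.4594, -0.0057, 0.2062]
ee_rot: [[-0.988, -0.156, 0.001], [-0.156, 0.988, 0.0], [-0.001, 0.0, -1.0]]
wrist_force: [1.5, 0.8, -0.2]
gripper_width: 1.0
gripper_force: 0.0
```

{"api": "drive_tool", "payload": {
  "steps": [0, 0, 0, 0.0043, 0.0325, 0, 1, 0, 0, 0, 0.0043, 0.0325, 0, 1, 0, 0, 0, 0.0043, 0.0325, 0, 1, 0, 0, 0, 0.0043, 0.0325, 0, 1, 0, 0, 0, 0.0043, 0.0325, 0, 1, 0, 0, 0, 0, 0, 0, 1, 0, 0, 0, 0, 0, 0, 1]
}}

```text
time_s: 8.18
tcp_pos: [0.413, 0.1515, 0.2061]
ee_rot: [[-0.987, -0.16, 0.001], [-0.16, 0.987, 0.001], [-0.001, 0.0, -1.0]]
wrist_force: [-1.0, 0.2, 0.2]
gripper_width: 0.999
gripper_force: 0.0
```

```bash
python3 -c "
from h import *
go(413,150,66,99)"
```

```text
t 8.18 tcp [413.  151.5 206.1] ydeg 99.19 tz 0.0033 shift after turn [  0.3  -1.5 140.1] n 140.0 tilt [-0.0008  0.0004] w 0.999 F [-1.   0.2  0.2] g 0.0
```

Same pattern: descend 140 mm, then grip.

{"api": "drive_tool", "payload": {
  "steps": [0, 0, 0, 0, -0.001, 0.02, 1, 0, 0, 0, 0, 0, 0.026, 1, 0, 0, 0, 0, 0, 0.026, 1, 0, 0, 0, 0, 0, 0.026, 1, 0, 0, 0, 0, 0, 0.022, 1, 0, 0, 0, 0, 0, 0.013, 1, 0, 0, 0, 0, 0, 0.006, 1, 0, 0, 0, 0, 0, 0, 1, 0, 0, 0, 0, 0, 0, 0.3, 0, 0, 0, 0, 0, 0, 0.3]
}}

```text
time_s: 9.02
tcp_pos: [0.4143, 0.1493, 0.0676]
ee_rot: [[-0.988, -0.156, 0.002], [-0.156, 0.988, 0.001], [-0.002, 0.001, -1.0]]
wrist_force: [0.4, 0.0, -0.2]
gripper_width: 0.918
gripper_force: 0.0
```

{"api": "drive_tool", "payload": {
  "steps": [0, 0, 0, 0, 0, 0, 0.3, 0, 0, 0, 0, 0, 0, 0.3, 0, 0, 0, 0, 0, 0, 0.3, 0, 0, 0, 0, 0, 0, 0.3, 0, 0, 0, 0, 0, 0, 0.3, 0, 0, 0, 0, 0, 0, 0.3, 0, 0, 0, 0, 0, 0, 0.3]
}}

```text
time_s: 9.6
tcp_pos: [0.4136, 0.1492, 0.0668]
ee_rot: [[-0.988, -0.156, 0.0], [-0.156, 0.988, 0.0], [-0.0, 0.0, -1.0]]
wrist_force: [-0.1, -0.7, 2.7]
gripper_width: 0.565
gripper_force: 29.9
```

{"api": "drive_tool", "payload": {
  "steps": [0, 0, 0, 0, 0, -0.004, 0.3, 0, 0, 0, 0, 0, -0.01, 0.3, 0, 0, 0, 0, 0, -0.02, 0.3, 0, 0, 0, 0, 0, -0.03, 0.3, 0, 0, 0, 0, 0, -0.03, 0.3, 0, 0, 0, 0, 0, -0.03, 0.3, 0, 0, 0, 0, 0, -0.016, 0.3, 0, 0, 0, 0, 0, 0, 0.3]
}}

```text
time_s: 10.27
tcp_pos: [0.4152, 0.1503, 0.2103]
ee_rot: [[-0.988, -0.157, 0.007], [-0.157, 0.988, 0.005], [-0.008, 0.004, -1.0]]
wrist_force: [0.2, -0.1, -2.0]
gripper_width: 0.564
gripper_force: 29.9
```

```bash
python3 -c "
from h import *
go(540.7,-239.2,206,99)"
```

```text
t 10.27 tcp [415.2 150.3 210.3] ydeg 99.02 tz 0.0003 shift after turn [ -63.1 -404.4    4.3] n 409.0 tilt [-0.0075  0.0038] w 0.564 F [ 0.2 -0.1 -2. ] g 29.9
```

{"api": "drive_tool", "payload": {
  "steps": [0, 0, 0, -0.0025, -0.0155, 0, 0.3, 0, 0, 0, -0.0049, -0.031, 0, 0.3, 0, 0, 0, -0.0049, -0.031, 0, 0.3, 0, 0, 0, -0.0049, -0.031, 0, 0.3, 0, 0, 0, -0.0049, -0.031, 0, 0.3, 0, 0, 0, -0.0049, -0.031, 0, 0.3, 0, 0, 0, -0.0049, -0.031, 0, 0.3, 0, 0, 0, -0.0049, -0.031, 0, 0.3, 0, 0, 0, -0.0049, -0.031, 0, 0.3, 0, 0, 0, -0.0049, -0.031, 0, 0.3]
}}

```text
time_s: 11.1
tcp_pos: [0.5047, -0.1359, 0.2047]
ee_rot: [[-0.988, -0.156, -0.003], [-0.156, 0.988, 0.001], [0.003, 0.001, -1.0]]
wrist_force: [1.3, 0.7, -1.1]
gripper_width: 0.569
gripper_force: 29.9
```

{"api": "drive_tool", "payload": {
  "steps": [0, 0, 0, -0.0049, -0.031, 0, 0.3, 0, 0, 0, -0.0049, -0.031, 0, 0.3, 0, 0, 0, -0.0049, -0.031, 0, 0.3, 0, 0, 0, -0.0025, -0.0155, 0, 0.3, 0, 0, 0, 0, 0, 0, 0.3, 0, 0, 0, 0, 0, 0, 0.3, 0, 0, 0, 0, 0, 0, 0.3]
}}

```text
time_s: 11.68
tcp_pos: [0.5385, -0.2383, 0.2051]
ee_rot: [[-0.988, -0.156, -0.003], [-0.156, 0.988, 0.001], [0.003, 0.002, -1.0]]
wrist_force: [0.5, 1.0, -1.5]
gripper_width: 0.562
gripper_force: 29.9
```

```bash
python3 -c "
from h import *
go(540.7,-239.2,71,99)"
```

```text
t 11.68 tcp [ 538.5 -238.3  205.1] ydeg 98.97 tz -0.0005 shift after turn [ -2.   -1.2 134.1] n 134.0 tilt [0.0026 0.0016] w 0.562 F [ 0.5  1.  -1.5] g 29.9
```

{"api": "drive_tool", "payload": {
  "steps": [0, 0, 0, -0.001, 0, 0.012, 0.3, 0, 0, 0, 0, 0, 0.022, 0.3, 0, 0, 0, 0, 0, 0.025, 0.3, 0, 0, 0, 0, 0, 0.025, 0.3, 0, 0, 0, 0, 0, 0.02, 0.3, 0, 0, 0, 0, 0, 0.014, 0.3, 0, 0, 0, 0, 0, 0.007, 0.3, 0, 0, 0, 0, 0, 0.003, 0.3, 0, 0, 0, 0, 0, 0, 0.3, 0, 0, 0, 0, 0, 0, 0.3]
}}

```text
time_s: 12.52
tcp_pos: [0.5411, -0.2385, 0.0796]
ee_rot: [[-0.988, -0.157, 0.002], [-0.157, 0.988, -0.0], [-0.002, -0.001, -1.0]]
wrist_force: [-0.5, 0.0, -2.0]
gripper_width: 0.562
gripper_force: 29.9
```

{"api": "drive_tool", "payload": {
  "steps": [0, 0, 0, 0, 0, 0, 0.3]
}}

```text
time_s: 12.6
tcp_pos: [0.5412, -0.2388, 0.0798]
ee_rot: [[-0.988, -0.157, 0.002], [-0.157, 0.988, -0.001], [-0.002, -0.001, -1.0]]
wrist_force: [-0.7, -0.3, -1.8]
gripper_width: 0.57
gripper_force: 29.9
```

```bash
python3 -c "
from h import *
go(540.7,-239.2,71,99)"
```

```text
t 12.6 tcp [ 541.2 -238.8   79.8] ydeg 99.01 tz 0.0002 shift after turn [ 0.6 -0.3  8.8] n 9.0 tilt [-0.0023 -0.0009] w 0.57 F [-0.7 -0.3 -1.8] g 29.9
```

{"api": "drive_tool", "payload": {
  "steps": [0, 0, 0, 0, 0, 0.002, 0.3, 0, 0, 0, 0, 0, 0.002, 0.3, 0, 0, 0, 0, 0, 0.0015, 0.3, 0, 0, 0, 0, 0, 0.001, 0.3, 0, 0, 0, 0, 0, 0.001, 0.3, 0, 0, 0, 0, 0, 0, 0.3, 0, 0, 0, 0, 0, 0, 0.3]
}}

```text
time_s: 13.18
tcp_pos: [0.5404, -0.2389, 0.071]
ee_rot: [[-0.988, -0.156, -0.0], [-0.156, 0.988, 0.0], [0.0, 0.0, -1.0]]
wrist_force: [1.0, -0.0, -1.2]
gripper_width: 0.561
gripper_force: 29.9
```

{"api": "drive_tool", "payload": {
  "steps": [0, 0, 0, 0, 0, 0.0005, 0.3, 0, 0, 0, 0, 0, 0.0005, 0.3, 0, 0, 0, 0, 0, 0, 0.3]
}}

```text
time_s: 13.43
tcp_pos: [0.5406, -0.2389, 0.0708]
ee_rot: [[-0.988, -0.156, 0.0], [-0.156, 0.988, -0.0], [-0.0, -0.0, -1.0]]
wrist_force: [-1.6, 1.1, 3.9]
gripper_width: 0.56
gripper_force: 29.9
```

{"api": "drive_tool", "payload": {
  "steps": [0, 0, 0, 0, 0, 0, 0.8, 0, 0, 0, 0, 0, 0, 0.8, 0, 0, 0, 0, 0, 0, 0.8, 0, 0, 0, 0, 0, 0, 0.8, 0, 0, 0, 0, 0, -0.005, 0.8, 0, 0, 0, 0, 0, -0.015, 0.8, 0, 0, 0, 0, 0, -0.025, 0.8, 0, 0, 0, 0, 0, -0.03, 0.8, 0, 0, 0, 0, 0, -0.03, 0.8, 0, 0, 0.012, 0, 0, -0.02, 1]
}}

```text
time_s: 14.27
tcp_pos: [0.5414, -0.2392, 0.1986]
ee_rot: [[-0.989, -0.145, 0.004], [-0.145, 0.989, -0.002], [-0.004, -0.002, -1.0]]
wrist_force: [0.9, -0.5, 0.4]
gripper_width: 0.823
gripper_force: 0.0
```

```bash
python3 -c "
from h import *
go(461.5,-1,190,98.3)
s=r.capture('side')
cv2.imwrite('pics/p2.png',cv2.resize(s[130:270,230:390],(640,560),interpolation=2))"
```

```text
t 14.27 tcp [ 541.4 -239.2  198.6] ydeg 98.32 tz 0.0003 shift after turn [ 44.7 247.3   8.6] n 251.0 tilt [-0.0038 -0.0021] w 0.823 F [ 0.9 -0.5  0.4] g 0.0
```

View pics/p2.png

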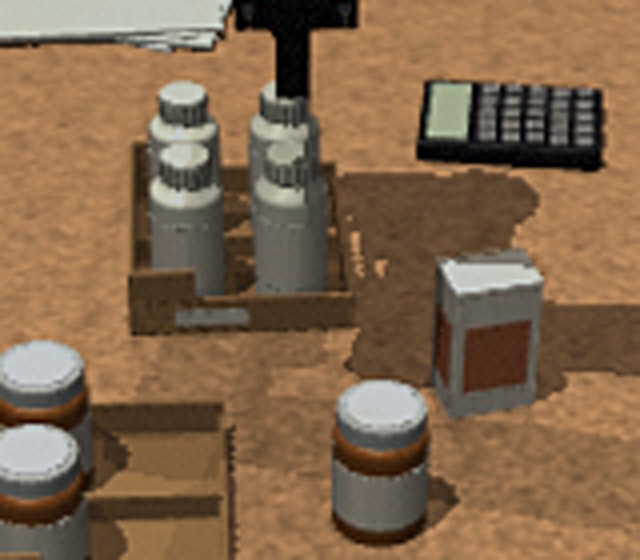

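Both bottles stand upright in the front places (bases near (190,285) and (290,285) in the crop). Next is the middle jar.

{"api": "drive_tool", "payload": {
  "steps": [0, 0, 0, 0.0056, 0.0309, 0, 1, 0, 0, 0, 0.0056, 0.0309, 0, 1, 0, 0, 0, 0.0056, 0.0309, 0, 1, 0, 0, 0, 0.0056, 0.0309, 0, 1, 0, 0, 0, 0.0056, 0.0309, 0, 1, 0, 0, 0, 0.0056, 0.0309, 0, 1, 0, 0, 0, 0.0056, 0.0309, 0, 1, 0, 0, 0, 0.0056, 0.0309, 0, 1, 0, 0, 0, 0, 0, 0, 1, 0, 0, 0, 0, 0, 0, 1]
}}

```text
time_s: 15.15
tcp_pos: [0.4602, 0.0006, 0.1955]
ee_rot: [[-0.989, -0.148, 0.001], [-0.148, 0.989, 0.0], [-0.001, 0.0, -1.0]]
wrist_force: [1.3, 0.4, 0.3]
gripper_width: 1.0
gripper_force: 0.0
```

```bash
python3 -c "
from h import *
go(461.5,-1,50,98.3)"
```

```text
t 15.15 tcp [460.2   0.6 195.5] ydeg 98.49 tz 0.0033 shift after turn [ -1.1  -1.7 145.5] n 145.0 tilt [-0.0008  0.0001] w 1.0 F [1.3 0.4 0.3] g 0.0
```

{"api": "drive_tool", "payload": {
  "steps": [0, 0, 0, -0.001, -0.001, 0.02, 1, 0, 0, 0, 0, 0, 0.026, 1, 0, 0, 0, 0, 0, 0.026, 1, 0, 0, 0, 0, 0, 0.026, 1, 0, 0, 0, 0, 0, 0.026, 1, 0, 0, 0, 0, 0, 0.014, 1, 0, 0, 0, 0, 0, 0.006, 1, 0, 0, 0, 0, 0, 0, 1, 0, 0, 0, 0, 0, 0, 0.3, 0, 0, 0, 0, 0, 0, 0.3]
}}

```text
time_s: 15.98
tcp_pos: [0.4626, -0.0016, 0.0521]
ee_rot: [[-0.99, -0.144, 0.002], [-0.144, 0.99, 0.001], [-0.002, 0.0, -1.0]]
wrist_force: [-0.1, 1.1, 0.1]
gripper_width: 0.915
gripper_force: 0.0
```

{"api": "drive_tool", "payload": {
  "steps": [0, 0, 0, 0, 0, 0, 0.3, 0, 0, 0, 0, 0, 0, 0.3, 0, 0, 0, 0, 0, 0, 0.3, 0, 0, 0, 0, 0, 0, 0.3, 0, 0, 0, 0, 0, 0, 0.3, 0, 0, 0, 0, 0, 0, 0.3]
}}

```text
time_s: 16.48
tcp_pos: [0.4619, -0.0015, 0.0517]
ee_rot: [[-0.989, -0.145, 0.001], [-0.145, 0.989, 0.0], [-0.001, -0.0, -1.0]]
wrist_force: [0.2, -0.5, 6.0]
gripper_width: 0.658
gripper_force: 30.0
```

{"api": "drive_tool", "payload": {
  "steps": [0, 0, 0, 0, 0, -0.004, 0.3, 0, 0, 0, 0, 0, -0.01, 0.3, 0, 0, 0, 0, 0, -0.02, 0.3, 0, 0, 0, 0, 0, -0.026, 0.3, 0, 0, 0, 0, 0, 0, 0.3, 0, 0, 0, 0, 0, 0, 0.3]
}}

```text
time_s: 16.98
tcp_pos: [0.4619, -0.0012, 0.1118]
ee_rot: [[-0.99, -0.144, 0.002], [-0.144, 0.99, 0.001], [-0.003, 0.001, -1.0]]
wrist_force: [0.6, -0.2, -2.3]
gripper_width: 0.657
gripper_force: 30.0
```

```bash
python3 -c "
from h import *
go(600.2,-25.5,110,98.3)"
```

```text
t 16.98 tcp [461.9  -1.2 111.8] ydeg 98.28 tz -0.0003 shift after turn [-133.3  -44.     1.8] n 140.0 tilt [-0.0025  0.001 ] w 0.657 F [ 0.6 -0.2 -2.3] g 30.0
```

{"api": "drive_tool", "payload": {
  "steps": [0, 0, 0, -0.0111, -0.0037, 0, 0.3, 0, 0, 0, -0.0222, -0.0073, 0, 0.3, 0, 0, 0, -0.0222, -0.0073, 0, 0.3, 0, 0, 0, -0.0222, -0.0073, 0, 0.3, 0, 0, 0, -0.0222, -0.0073, 0, 0.3, 0, 0, 0, -0.0222, -0.0073, 0, 0.3, 0, 0, 0, -0.0111, -0.0037, 0, 0.3, 0, 0, 0, 0, 0, 0, 0.3, 0, 0, 0, 0, 0, 0, 0.3, 0, 0, 0, 0, 0, 0, 0.3]
}}

```text
time_s: 17.82
tcp_pos: [0.5979, -0.0258, 0.1094]
ee_rot: [[-0.99, -0.144, -0.004], [-0.144, 0.99, -0.0], [0.004, 0.0, -1.0]]
wrist_force: [-0.4, 0.2, -3.3]
gripper_width: 0.655
gripper_force: 30.0
```

```bash
python3 -c "
from h import *
go(600.2,-25.5,56,98.3)"
```

```text
t 17.82 tcp [597.9 -25.8 109.4] ydeg 98.27 tz -0.0006 shift after turn [-2.3 -0.1 53.4] n 53.0 tilt [0.004  0.0004] w 0.655 F [-0.4  0.2 -3.3] g 30.0
```

{"api": "drive_tool", "payload": {
  "steps": [0, 0, 0, -0.001, 0, 0.01, 0.3, 0, 0, 0, 0, 0, 0.013, 0.3, 0, 0, 0, 0, 0, 0.012, 0.3, 0, 0, 0, 0, 0, 0.007, 0.3, 0, 0, 0, 0, 0, 0.003, 0.3, 0, 0, 0, 0, 0, 0.002, 0.3, 0, 0, 0, 0, 0, 0, 0.3, 0, 0, 0, 0, 0, 0, 0.3, 0, 0, 0, 0, 0, 0, 0.3]
}}

```text
time_s: 18.57
tcp_pos: [0.6011, -0.0255, 0.0647]
ee_rot: [[-0.99, -0.144, 0.001], [-0.144, 0.99, 0.0], [-0.001, 0.0, -1.0]]
wrist_force: [-0.7, 0.8, -2.4]
gripper_width: 0.652
gripper_force: 30.0
```

```bash
python3 -c "
from h import *
go(600.2,-25.5,56,98.3)"
```

```text
t 18.57 tcp [601.1 -25.5  64.7] ydeg 98.3 tz 0.0001 shift after turn [0.9 0.1 8.7] n 9.0 tilt [-0.0014  0.    ] w 0.652 F [-0.7  0.8 -2.4] g 30.0
```

{"api": "drive_tool", "payload": {
  "steps": [0, 0, 0, 0, 0, 0.002, 0.3, 0, 0, 0, 0, 0, 0.002, 0.3, 0, 0, 0, 0, 0, 0.0015, 0.3, 0, 0, 0, 0, 0, 0.001, 0.3, 0, 0, 0, 0, 0, 0.001, 0.3, 0, 0, 0, 0, 0, 0, 0.3, 0, 0, 0, 0, 0, 0, 0.3]
}}

```text
time_s: 19.15
tcp_pos: [0.6007, -0.0256, 0.0564]
ee_rot: [[-0.99, -0.144, -0.0], [-0.144, 0.99, -0.0], [0.0, -0.0, -1.0]]
wrist_force: [-0.3, 0.3, -2.7]
gripper_width: 0.654
gripper_force: 30.0
```

{"api": "drive_tool", "payload": {
  "steps": [0, 0, 0, 0, 0, 0.0005, 0.3, 0, 0, 0, 0, 0, 0.0005, 0.3, 0, 0, 0, 0, 0, 0, 0.3]
}}

```text
time_s: 19.4
tcp_pos: [0.6008, -0.0256, 0.0558]
ee_rot: [[-0.99, -0.144, 0.0], [-0.144, 0.99, -0.0], [-0.0, -0.0, -1.0]]
wrist_force: [-0.5, -0.1, -0.9]
gripper_width: 0.661
gripper_force: 30.0
```

{"api": "drive_tool", "payload": {
  "steps": [0, 0, 0, 0, 0, 0.0005, 0.3, 0, 0, 0, 0, 0, 0, 0.3]
}}

```text
time_s: 19.57
tcp_pos: [0.6008, -0.0256, 0.0558]
ee_rot: [[-0.99, -0.145, 0.0], [-0.145, 0.99, -0.0], [-0.0, -0.0, -1.0]]
wrist_force: [-1.4, -0.3, 3.8]
gripper_width: 0.65
gripper_force: 30.0
```

{"api": "drive_tool", "payload": {
  "steps": [0, 0, 0, 0, 0, 0, 0.85, 0, 0, 0, 0, 0, 0, 0.85, 0, 0, 0, 0, 0, 0, 0.85, 0, 0, 0, 0, 0, 0, 0.85, 0, 0, 0, 0, 0, -0.005, 0.85, 0, 0, 0, 0, 0, -0.015, 0.85, 0, 0, 0, 0, 0, -0.025, 0.85, 0, 0, 0, 0, 0, -0.03, 0.85, 0, 0, 0, 0, 0, -0.03, 0.85, 0, 0, 0, 0, 0, -0.03, 1]
}}

```text
time_s: 20.4
tcp_pos: [0.6005, -0.0257, 0.1917]
ee_rot: [[-0.99, -0.144, 0.0], [-0.144, 0.99, -0.0], [-0.0, -0.0, -1.0]]
wrist_force: [-0.1, 0.8, 0.3]
gripper_width: 0.872
gripper_force: 0.0
```

```bash
python3 -c "
from h import *
go(386.5,272.5,185,98.3)"
```

```text
t 20.4 tcp [600.5 -25.7 191.7] ydeg 98.3 tz -0.0 shift after turn [168.7 326.    6.7] n 367.0 tilt [-0.     -0.0001] w 0.872 F [-0.1  0.8  0.3] g 0.0
```

{"api": "drive_tool", "payload": {
  "steps": [0, 0, 0, 0.0153, 0.0296, 0, 1, 0, 0, 0, 0.0153, 0.0296, 0, 1, 0, 0, 0, 0.0153, 0.0296, 0, 1, 0, 0, 0, 0.0153, 0.0296, 0, 1, 0, 0, 0, 0.0153, 0.0296, 0, 1, 0, 0, 0, 0.0153, 0.0296, 0, 1, 0, 0, 0, 0.0153, 0.0296, 0, 1, 0, 0, 0, 0.0153, 0.0296, 0, 1, 0, 0, 0, 0.0153, 0.0296, 0, 1, 0, 0, 0, 0.0153, 0.0296, 0, 1]
}}

```text
time_s: 21.23
tcp_pos: [0.4055, 0.2464, 0.1906]
ee_rot: [[-0.99, -0.144, 0.001], [-0.144, 0.99, 0.001], [-0.001, 0.001, -1.0]]
wrist_force: [0.1, 0.5, -0.4]
gripper_width: 1.001
gripper_force: 0.0
```

{"api": "drive_tool", "payload": {
  "steps": [0, 0, 0, 0.0153, 0.0296, 0, 1, 0, 0, 0, 0, 0, 0, 1, 0, 0, 0, 0, 0, 0, 1, 0, 0, 0, 0, 0, 0, 1]
}}

```text
time_s: 21.57
tcp_pos: [0.3871, 0.2723, 0.1903]
ee_rot: [[-0.989, -0.145, 0.0], [-0.145, 0.989, 0.0], [-0.0, 0.0, -1.0]]
wrist_force: [-1.1, 0.1, -0.6]
gripper_width: 1.004
gripper_force: 0.0
```

```bash
python3 -c "
from h import *
go(386.5,272.5,50,98.3)"
```

```text
t 21.57 tcp [387.1 272.3 190.3] ydeg 98.33 tz 0.0005 shift after turn [  0.6   0.3 140.3] n 140.0 tilt [-0.0001  0.    ] w 1.004 F [-1.1  0.1 -0.6] g 0.0
```

{"api": "drive_tool", "payload": {
  "steps": [0, 0, 0, 0, 0, 0.02, 1, 0, 0, 0, 0, 0, 0.026, 1, 0, 0, 0, 0, 0, 0.026, 1, 0, 0, 0, 0, 0, 0.026, 1, 0, 0, 0, 0, 0, 0.022, 1, 0, 0, 0, 0, 0, 0.013, 1, 0, 0, 0, 0, 0, 0.006, 1, 0, 0, 0, 0, 0, 0, 1, 0, 0, 0, 0, 0, 0, 0.3, 0, 0, 0, 0, 0, 0, 0.3]
}}

```text
time_s: 22.4
tcp_pos: [0.388, 0.2726, 0.0521]
ee_rot: [[-0.99, -0.144, 0.001], [-0.144, 0.99, 0.002], [-0.002, 0.001, -1.0]]
wrist_force: [-0.2, 1.7, -0.0]
gripper_width: 0.923
gripper_force: 0.0
```

{"api": "drive_tool", "payload": {
  "steps": [0, 0, 0, 0, 0, 0, 0.3, 0, 0, 0, 0, 0, 0, 0.3, 0, 0, 0, 0, 0, 0, 0.3, 0, 0, 0, 0, 0, 0, 0.3, 0, 0, 0, 0, 0, 0, 0.3, 0, 0, 0, 0, 0, 0, 0.3]
}}

```text
time_s: 22.9
tcp_pos: [0.3872, 0.2723, 0.0516]
ee_rot: [[-0.989, -0.145, 0.0], [-0.145, 0.989, 0.0], [-0.0, 0.0, -1.0]]
wrist_force: [-1.2, -1.9, 6.0]
gripper_width: 0.655
gripper_force: 30.0
```

{"api": "drive_tool", "payload": {
  "steps": [0, 0, 0, 0, 0, -0.004, 0.3, 0, 0, 0, 0, 0, -0.01, 0.3, 0, 0, 0, 0, 0, -0.02, 0.3, 0, 0, 0, 0, 0, -0.03, 0.3, 0, 0, 0, 0, 0, -0.026, 0.3, 0, 0, 0, 0, 0, -0.01, 0.3, 0, 0, 0, 0, 0, 0, 0.3, 0, 0, 0, 0, 0, 0, 0.3]
}}

```text
time_s: 23.57
tcp_pos: [0.3868, 0.2722, 0.1509]
ee_rot: [[-0.99, -0.144, -0.0], [-0.144, 0.99, 0.001], [0.0, 0.001, -1.0]]
wrist_force: [0.0, 0.2, -1.7]
gripper_width: 0.657
gripper_force: 30.0
```

```bash
python3 -c "
from h import *
go(588,57.6,150,98.3)"
```

```text
t 23.57 tcp [386.8 272.2 150.9] ydeg 98.27 tz -0.0005 shift after turn [-168.1 -241.4    0.9] n 294.0 tilt [0.0002 0.0008] w 0.657 F [ 0.   0.2 -1.7] g 30.0
```

{"api": "drive_tool", "payload": {
  "steps": [0, 0, 0, -0.0094, -0.0134, 0, 0.3, 0, 0, 0, -0.0187, -0.0268, 0, 0.3, 0, 0, 0, -0.0187, -0.0268, 0, 0.3, 0, 0, 0, -0.0187, -0.0268, 0, 0.3, 0, 0, 0, -0.0187, -0.0268, 0, 0.3, 0, 0, 0, -0.0187, -0.0268, 0, 0.3, 0, 0, 0, -0.0187, -0.0268, 0, 0.3, 0, 0, 0, -0.0187, -0.0268, 0, 0.3, 0, 0, 0, -0.0187, -0.0268, 0, 0.3, 0, 0, 0, -0.0094, -0.0134, 0, 0.3]
}}

```text
time_s: 24.4
tcp_pos: [0.5895, 0.0552, 0.1482]
ee_rot: [[-0.99, -0.142, -0.004], [-0.142, 0.99, -0.001], [0.004, -0.001, -1.0]]
wrist_force: [0.3, 0.4, -1.7]
gripper_width: 0.656
gripper_force: 30.0
```

{"api": "drive_tool", "payload": {
  "steps": [0, 0, 0, 0, 0, 0, 0.3, 0, 0, 0, 0, 0, 0, 0.3, 0, 0, 0, 0, 0, 0, 0.3, 0, 0, 0, 0, 0, 0, 0.3]
}}

```text
time_s: 24.73
tcp_pos: [0.5875, 0.0586, 0.1501]
ee_rot: [[-0.989, -0.145, -0.002], [-0.145, 0.989, -0.0], [0.002, -0.0, -1.0]]
wrist_force: [0.5, -0.2, -1.3]
gripper_width: 0.653
gripper_force: 30.0
```

```bash
python3 -c "
from h import *
go(588,57.6,56,98.3)"
```

```text
t 24.73 tcp [587.5  58.6 150.1] ydeg 98.35 tz 0.001 shift after turn [-0.3 -1.1 94.1] n 94.0 tilt [ 0.0021 -0.0001] w 0.653 F [ 0.5 -0.2 -1.3] g 30.0
```

{"api": "drive_tool", "payload": {
  "steps": [0, 0, 0, 0, 0, 0.012, 0.3, 0, 0, 0, 0, 0, 0.02, 0.3, 0, 0, 0, 0, 0, 0.02, 0.3, 0, 0, 0, 0, 0, 0.018, 0.3, 0, 0, 0, 0, 0, 0.01, 0.3, 0, 0, 0, 0, 0, 0.005, 0.3, 0, 0, 0, 0, 0, 0.002, 0.3, 0, 0, 0, 0, 0, 0, 0.3, 0, 0, 0, 0, 0, 0, 0.3, 0, 0, 0, 0, 0, 0, 0.3]
}}

```text
time_s: 25.57
tcp_pos: [0.5893, 0.0582, 0.0652]
ee_rot: [[-0.989, -0.145, 0.002], [-0.145, 0.989, 0.001], [-0.002, 0.0, -1.0]]
wrist_force: [0.2, -0.4, -2.7]
gripper_width: 0.656
gripper_force: 30.0
```

```bash
python3 -c "
from h import *
go(588,57.6,55.6,98.3)"
```

```text
t 25.57 tcp [589.3  58.2  65.2] ydeg 98.31 tz 0.0002 shift after turn [ 1.4 -0.4  9.6] n 10.0 tilt [-0.0022  0.0003] w 0.656 F [ 0.2 -0.4 -2.7] g 30.0
```

{"api": "drive_tool", "payload": {
  "steps": [0, 0, 0, 0, 0, 0.002, 0.3, 0, 0, 0, 0, 0, 0.002, 0.3, 0, 0, 0, 0, 0, 0.0015, 0.3, 0, 0, 0, 0, 0, 0.0015, 0.3, 0, 0, 0, 0, 0, 0.001, 0.3, 0, 0, 0, 0, 0, 0, 0.3, 0, 0, 0, 0, 0, 0, 0.3]
}}

```text
time_s: 26.15
tcp_pos: [0.5886, 0.0579, 0.056]
ee_rot: [[-0.99, -0.144, -0.0], [-0.144, 0.99, -0.0], [0.0, -0.0, -1.0]]
wrist_force: [0.6, -0.4, -1.9]
gripper_width: 0.654
gripper_force: 30.0
```

{"api": "drive_tool", "payload": {
  "steps": [0, 0, 0, 0, 0, 0.0005, 0.3, 0, 0, 0, 0, 0, 0.0005, 0.3, 0, 0, 0, 0, 0, 0, 0.3]
}}

```text
time_s: 26.4
tcp_pos: [0.5888, 0.058, 0.0557]
ee_rot: [[-0.99, -0.144, 0.0], [-0.144, 0.99, -0.0], [-0.0, -0.0, -1.0]]
wrist_force: [-2.3, -0.7, 2.6]
gripper_width: 0.653
gripper_force: 30.0
```

{"api": "drive_tool", "payload": {
  "steps": [0, 0, 0, 0, 0, 0, 0.85, 0, 0, 0, 0, 0, 0, 0.85, 0, 0, 0, 0, 0, 0, 0.85, 0, 0, 0, 0, 0, 0, 0.85, 0, 0, 0, 0, 0, -0.005, 0.85, 0, 0, 0, 0, 0, -0.015, 0.85, 0, 0, 0, 0, 0, -0.025, 0.85, 0, 0, 0, 0, 0, -0.03, 0.85, 0, 0, 0, 0, 0, -0.03, 0.85, 0, 0, 0, 0, 0, -0.03, 1]
}}

```text
time_s: 27.23
tcp_pos: [0.5885, 0.0578, 0.1918]
ee_rot: [[-0.99, -0.144, 0.0], [-0.144, 0.99, -0.0], [-0.0, -0.0, -1.0]]
wrist_force: [0.7, 0.6, 0.1]
gripper_width: 0.876
gripper_force: 0.0
```

{"api": "drive_tool", "payload": {
  "steps": [0, 0, -0.119, 0, 0, 0, 1, 0, 0, -0.12, 0, 0, 0, 1, 0, 0, 0, 0, 0, 0, 1]
}}

```text
time_s: 27.48
tcp_pos: [0.5888, 0.058, 0.1912]
ee_rot: [[-0.926, -0.376, 0.002], [-0.376, 0.927, 0.001], [-0.002, 0.0, -1.0]]
wrist_force: [-0.3, -0.9, -0.2]
gripper_width: 0.986
gripper_force: 0.0
```

```bash
python3 -c "
from h import *
go(403.8,-134.5,190,112)"
```

```text
t 27.48 tcp [588.8  58.  191.2] ydeg 112.1 tz 0.0018 shift after turn [ 243.6 -109.2    1.2] n 267.0 tilt [-0.002   0.0001] w 0.986 F [-0.3 -0.9 -0.2] g 0.0
```

{"api": "drive_tool", "payload": {
  "steps": [0, 0, 0, 0.0305, -0.0137, 0, 1, 0, 0, 0, 0.0305, -0.0137, 0, 1, 0, 0, 0, 0.0305, -0.0137, 0, 1, 0, 0, 0, 0.0305, -0.0137, 0, 1, 0, 0, 0, 0.0305, -0.0137, 0, 1, 0, 0, 0, 0.0305, -0.0137, 0, 1, 0, 0, 0, 0.0305, -0.0137, 0, 1, 0, 0, 0, 0.0305, -0.0137, 0, 1, 0, 0, 0, 0, 0, 0, 1, 0, 0, 0, 0, 0, 0, 1]
}}

```text
time_s: 28.32
tcp_pos: [0.4023, -0.136, 0.1902]
ee_rot: [[-0.929, -0.37, 0.0], [-0.37, 0.929, -0.0], [-0.0, -0.0, -1.0]]
wrist_force: [1.0, 0.4, 0.8]
gripper_width: 1.003
gripper_force: 0.0
```

```bash
python3 -c "
from h import *
go(403.8,-134.5,62,112)
s=r.capture('side');t=r.capture('top')
a=cv2.resize(t[160:300,260:400],(400,400),interpolation=2);b=cv2.resize(s[140:280,230:370],(400,400),interpolation=2)
cv2.imwrite('pics/p3.png',np.hstack([a,b]))"
```

```text
t 28.32 tcp [ 402.3 -136.   190.2] ydeg 111.7 tz -0.0052 shift after turn [ -2.    0.8 128.2] n 128.0 tilt [-0.0002 -0.0001] w 1.003 F [1.  0.4 0.8] g 0.0
```

View pics/p3.png

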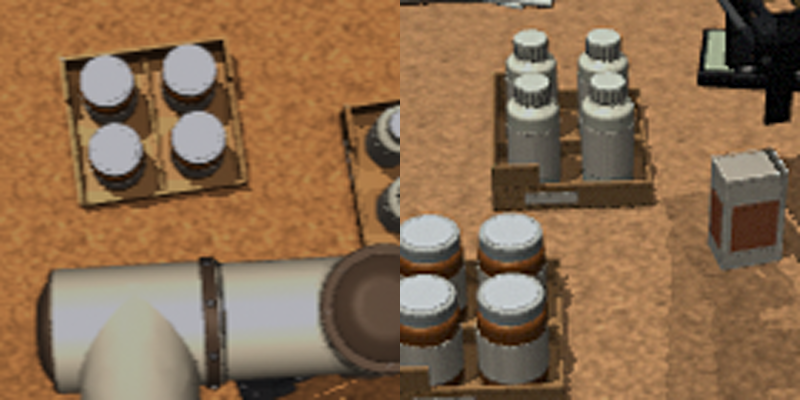

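Jars and bottles are all upright in their front places, jars at (118,150) and (198,138) in the top crop. Next I'll grip the carton.

{"api": "drive_tool", "payload": {
  "steps": [0, 0, 0, -0.001, 0, 0.018, 1, 0, 0, 0, 0, 0, 0.025, 1, 0, 0, 0, 0, 0, 0.025, 1, 0, 0, 0, 0, 0, 0.025, 1, 0, 0, 0, 0, 0, 0.018, 1, 0, 0, 0, 0, 0, 0.011, 1, 0, 0, 0, 0, 0, 0.005, 1, 0, 0, 0, 0, 0, 0, 1, 0, 0, 0, 0, 0, 0, 0.2, 0, 0, 0, 0, 0, 0, 0.2]
}}

```text
time_s: 29.25
tcp_pos: [0.4054, -0.1344, 0.0637]
ee_rot: [[-0.927, -0.375, 0.002], [-0.375, 0.927, -0.0], [-0.002, -0.001, -1.0]]
wrist_force: [-0.3, -0.4, 0.0]
gripper_width: 0.921
gripper_force: 0.0
```

{"api": "drive_tool", "payload": {
  "steps": [0, 0, 0, 0, 0, 0, 0.2, 0, 0, 0, 0, 0, 0, 0.2, 0, 0, 0, 0, 0, 0, 0.2, 0, 0, 0, 0, 0, 0, 0.2, 0, 0, 0, 0, 0, 0, 0.2, 0, 0, 0, 0, 0, 0, 0.2, 0, 0, 0, 0, 0, 0, 0.2, 0, 0, 0, 0, 0, 0, 0.2]
}}

```text
time_s: 29.92
tcp_pos: [0.4046, -0.1347, 0.0632]
ee_rot: [[-0.927, -0.375, 0.0], [-0.375, 0.927, -0.0], [-0.0, -0.0, -1.0]]
wrist_force: [-0.8, 0.3, 1.5]
gripper_width: 0.483
gripper_force: 30.0
```

```bash
python3 -c "
from h import *
go(403.8,-134.5,62,112)
s=r.capture('side')
cv2.imwrite('pics/g5.png',cv2.resize(s[140:260,300:420],(480,480),interpolation=2))"
```

```text
t 29.92 tcp [ 404.6 -134.7   63.2] ydeg 112.0 tz -0.0 shift after turn [0.6 0.5 1.2] n 1.0 tilt [-0.0004 -0.0002] w 0.483 F [-0.8  0.3  1.5] g 30.0
```

View pics/g5.png

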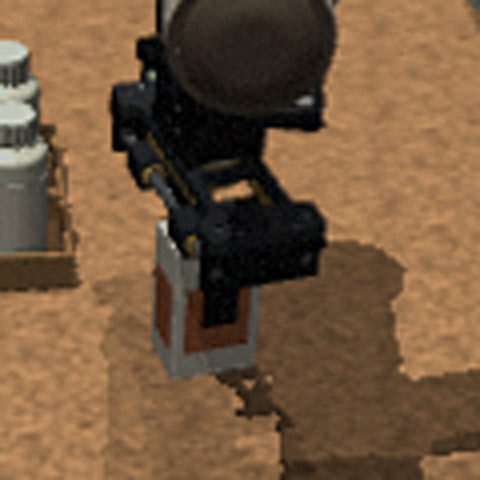

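{"api": "drive_tool", "payload": {
  "steps": [0, 0, 0, 0, 0, -0.004, 0.2, 0, 0, 0, 0, 0, -0.012, 0.2, 0, 0, 0, 0, 0, -0.022, 0.2, 0, 0, 0.0996, 0, 0, -0.03, 0.2, 0, 0, 0.0996, 0, 0, -0.03, 0.2, 0, 0, 0.0996, 0, 0, -0.03, 0.2, 0, 0, 0.0996, 0, 0, -0.02, 0.2, 0, 0, 0.0996, 0, 0, 0, 0.2, 0, 0, 0, 0, 0, 0, 0.2, 0, 0, 0, 0, 0, 0, 0.2]
}}

```text
time_s: 30.8
tcp_pos: [0.4036, -0.1345, 0.2107]
ee_rot: [[-0.994, 0.112, -0.001], [0.112, 0.994, 0.001], [0.001, 0.0, -1.0]]
wrist_force: [0.8, 0.6, -1.6]
gripper_width: 0.479
gripper_force: 30.0
```

```bash
python3 -c "
from h import *
go(567.3,260.9,210,83.45)"
```

```text
t 30.8 tcp [ 403.6 -134.5  210.7] ydeg 83.58 tz 0.0023 shift after turn [-117.6  411.5    0.7] n 428.0 tilt [0.0012 0.0004] w 0.479 F [ 0.8  0.6 -1.6] g 30.0
```

{"api": "drive_tool", "payload": {
  "steps": [0, 0, 0, -0.0042, 0.0147, 0, 0.2, 0, 0, 0, -0.0084, 0.0294, 0, 0.2, 0, 0, 0, -0.0084, 0.0294, 0, 0.2, 0, 0, 0, -0.0084, 0.0294, 0, 0.2, 0, 0, 0, -0.0084, 0.0294, 0, 0.2, 0, 0, 0, -0.0084, 0.0294, 0, 0.2, 0, 0, 0, -0.0084, 0.0294, 0, 0.2, 0, 0, 0, -0.0084, 0.0294, 0, 0.2, 0, 0, 0, -0.0084, 0.0294, 0, 0.2, 0, 0, 0, -0.0084, 0.0294, 0, 0.2]
}}

```text
time_s: 31.63
tcp_pos: [0.515, 0.1349, 0.2094]
ee_rot: [[-0.994, 0.111, -0.003], [0.111, 0.994, -0.002], [0.003, -0.002, -1.0]]
wrist_force: [0.1, 0.1, -1.2]
gripper_width: 0.482
gripper_force: 30.0
```

{"api": "drive_tool", "payload": {
  "steps": [0, 0, 0, -0.0084, 0.0294, 0, 0.2, 0, 0, 0, -0.0084, 0.0294, 0, 0.2, 0, 0, 0, -0.0084, 0.0294, 0, 0.2, 0, 0, 0, -0.0084, 0.0294, 0, 0.2, 0, 0, 0, -0.0042, 0.0147, 0, 0.2, 0, 0, 0, 0, 0, 0, 0.2, 0, 0, 0, 0, 0, 0, 0.2, 0, 0, 0, 0, 0, 0, 0.2, 0, 0, 0, 0, 0, 0, 0.2]
}}

```text
time_s: 32.38
tcp_pos: [0.5675, 0.2598, 0.2105]
ee_rot: [[-0.993, 0.114, -0.001], [0.114, 0.993, -0.001], [0.001, -0.001, -1.0]]
wrist_force: [0.0, -0.3, -0.4]
gripper_width: 0.481
gripper_force: 30.0
```

```bash
python3 -c "
from h import *
go(568,261.5,67.5,83.45)"
```

```text
t 32.38 tcp [567.5 259.8 210.5] ydeg 83.46 tz 0.0001 shift after turn [ -0.3   1.8 143. ] n 143.0 tilt [ 0.0013 -0.0012] w 0.481 F [ 0.  -0.3 -0.4] g 30.0
```

{"api": "drive_tool", "payload": {
  "steps": [0, 0, 0, 0, 0.0015, 0.012, 0.2, 0, 0, 0, 0, 0, 0.022, 0.2, 0, 0, 0, 0, 0, 0.026, 0.2, 0, 0, 0, 0, 0, 0.026, 0.2, 0, 0, 0, 0, 0, 0.022, 0.2, 0, 0, 0, 0, 0, 0.015, 0.2, 0, 0, 0, 0, 0, 0.008, 0.2, 0, 0, 0, 0, 0, 0.003, 0.2, 0, 0, 0, 0, 0, 0, 0.2, 0, 0, 0, 0, 0, 0, 0.2]
}}

```text
time_s: 33.22
tcp_pos: [0.5689, 0.2625, 0.0783]
ee_rot: [[-0.993, 0.114, 0.002], [0.114, 0.993, 0.001], [-0.002, 0.001, -1.0]]
wrist_force: [0.2, -0.6, -1.1]
gripper_width: 0.477
gripper_force: 30.0
```

{"api": "drive_tool", "payload": {
  "steps": [0, 0, 0, 0, 0, 0, 0.2, 0, 0, 0, 0, 0, 0, 0.2]
}}

```text
time_s: 33.38
tcp_pos: [0.5688, 0.2627, 0.0784]
ee_rot: [[-0.993, 0.114, 0.002], [0.114, 0.993, 0.001], [-0.002, 0.002, -1.0]]
wrist_force: [0.2, -0.4, -1.2]
gripper_width: 0.48
gripper_force: 30.0
```

```bash
python3 -c "
from h import *
go(568,261.5,67.2,83.45)
s=r.capture('side')
cv2.imwrite('pics/p5.png',cv2.resize(s[250:400,180:340],(640,600),interpolation=2))"
```

```text
t 33.38 tcp [568.8 262.7  78.4] ydeg 83.46 tz 0.0002 shift after turn [ 0.7 -1.3 11.2] n 11.0 tilt [-0.0018  0.0017] w 0.48 F [ 0.2 -0.4 -1.2] g 30.0
```

View pics/p5.png

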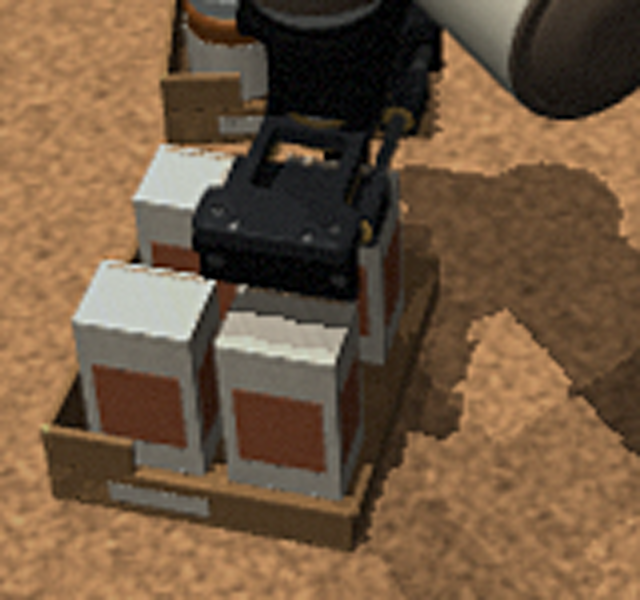

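The carton hangs inside its place (350,300), with its faces parallel to its neighbours. I'll lower it gently.

{"api": "drive_tool", "payload": {
  "steps": [0, 0, 0, 0, -0.0005, 0.002, 0.2, 0, 0, 0, 0, 0, 0.002, 0.2, 0, 0, 0, 0, 0, 0.002, 0.2, 0, 0, 0, 0, 0, 0.0015, 0.2, 0, 0, 0, 0, 0, 0.001, 0.2, 0, 0, 0, 0, 0, 0.0005, 0.2, 0, 0, 0, 0, 0, 0, 0.2, 0, 0, 0, 0, 0, 0, 0.2]
}}

```text
time_s: 34.1
tcp_pos: [0.5682, 0.2619, 0.068]
ee_rot: [[-0.993, 0.114, -0.0], [0.114, 0.993, -0.0], [0.0, -0.0, -1.0]]
wrist_force: [1.3, 0.2, -0.4]
gripper_width: 0.482
gripper_force: 30.0
```

{"api": "drive_tool", "payload": {
  "steps": [0, 0, 0, 0, 0, 0.0005, 0.2, 0, 0, 0, 0, 0, 0.0005, 0.2, 0, 0, 0, 0, 0, 0, 0.2]
}}

```text
time_s: 34.35
tcp_pos: [0.5683, 0.2619, 0.0673]
ee_rot: [[-0.993, 0.114, 0.0], [0.114, 0.993, 0.0], [-0.0, 0.0, -1.0]]
wrist_force: [0.1, 0.2, 0.1]
gripper_width: 0.482
gripper_force: 30.0
```

{"api": "drive_tool", "payload": {
  "steps": [0, 0, 0, 0, 0, 0.0005, 0.2, 0, 0, 0, 0, 0, 0, 0.2]
}}

```text
time_s: 34.52
tcp_pos: [0.5683, 0.2619, 0.0673]
ee_rot: [[-0.994, 0.114, 0.0], [0.114, 0.994, 0.0], [-0.0, 0.0, -1.0]]
wrist_force: [-2.3, -0.2, 4.1]
gripper_width: 0.481
gripper_force: 30.0
```

{"api": "drive_tool", "payload": {
  "steps": [0, 0, 0, 0, 0, 0, 0.75, 0, 0, 0, 0, 0, 0, 0.75, 0, 0, 0, 0, 0, 0, 0.75, 0, 0, 0, 0, 0, 0, 0.75, 0, 0, 0, 0, 0, -0.005, 0.75, 0, 0, 0, 0, 0, -0.015, 0.75, 0, 0, 0, 0, 0, -0.025, 0.75, 0, 0, 0, 0, 0, -0.03, 0.75, 0, 0, 0, 0, 0, -0.03, 0.75, 0, 0, 0, 0, 0, -0.03, 0.75]
}}

```text
time_s: 35.35
tcp_pos: [0.5681, 0.2617, 0.2032]
ee_rot: [[-0.993, 0.114, -0.0], [0.114, 0.993, -0.0], [-0.0, -0.0, -1.0]]
wrist_force: [1.1, 1.3, -0.0]
gripper_width: 0.75
gripper_force: 0.0
```

{"api": "drive_tool", "payload": {
  "steps": [0, 0, 0, 0.02, -0.015, -0.01, 0.75, 0, 0, 0, 0.03, -0.02, 0, 0.75, 0, 0, 0, 0.03, -0.02, 0, 0.75, 0, 0, 0, 0.03, -0.02, 0, 0.75, 0, 0, 0, 0.03, -0.02, 0, 0.75, 0, 0, 0, 0.03, -0.02, 0, 0.75, 0, 0, 0, 0, 0, 0, 0.75, 0, 0, 0, 0, 0, 0, 0.75]
}}

```text
time_s: 36.02
tcp_pos: [0.3851, 0.1662, 0.2125]
ee_rot: [[-0.994, 0.113, 0.002], [0.113, 0.994, 0.001], [-0.001, 0.002, -1.0]]
wrist_force: [1.0, 0.5, -0.8]
gripper_width: 0.753
gripper_force: 0.0
```

```bash
python3 -c "
from h import *
go(568,261.5,67.2,83.45)
s=r.capture('side');t=r.capture('top')
a=cv2.resize(t[165:265,180:280],(400,400),interpolation=2);b=cv2.resize(s[130:400,180:450],(400,400),interpolation=2)
cv2.imwrite('pics/end.png',np.hstack([a,b]))"
```

```text
t 36.02 tcp [385.1 166.2 212.5] ydeg 83.51 tz 0.001 shift after turn [-170.8  115.5  145.3] n 252.0 tilt [-0.0014  0.0016] w 0.753 F [ 1.   0.5 -0.8] g 0.0
```

View pics/end.png

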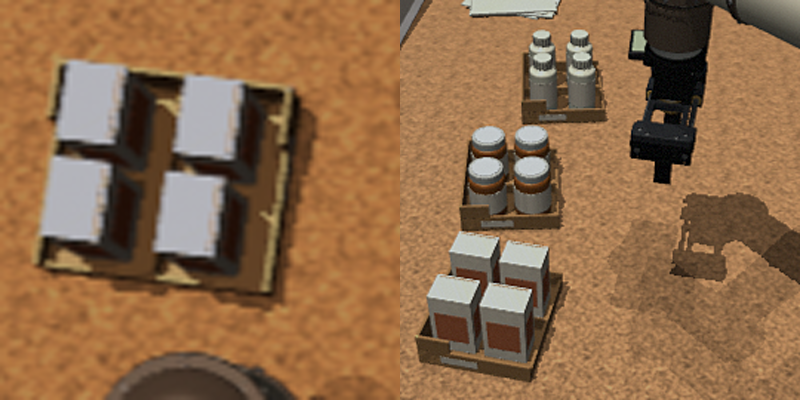

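Run:
```python
from h import *
c=cv2.resize(r.capture("top")[165:265,180:280],None,fx=8,fy=8,interpolation=2).astype(int)
m=((c[...,1]>140)&(c[...,2]-c[...,0]<12)).astype(np.uint8); m=cv2.morphologyEx(m,cv2.MORPH_OPEN,np.ones((15,15)))
for cn in cv2.findContours(m,0,2)[0]:
    if cv2.contourArea(cn)<3000: continue
    (u,w),a,b=cv2.minAreaRect(cn); h=cn[:,0,:]; 
    mo=cv2.moments(cn); ang=.5*np.degrees(np.arctan2(2*mo['mu11'],mo['mu20']-mo['mu02']))
    p=back("top",((u+.5)/8-.5+180,(w+.5)/8-.5+165),.102)*1000
    print(p[:2].round(1),np.round(np.array(a)/8,1),round(b,1),"axis",ang.round(1))
```

```text
[567.2 263.6] [14.4 20. ] 6.7 axis -84.1
[577.8 345.4] [12.5 20.2] 9.5 axis -79.2
[637. 254.] [12.9 19.8] 8.2 axis -81.0
[647.1 337.5] [12.9 19.6] 7.2 axis -80.5
```

Run:
```python
from h import *
c=cv2.resize(r.capture("top")[165:265,180:280],None,fx=8,fy=8,interpolation=2).astype(int)
m=((c[...,1]>140)&(c[...,2]-c[...,0]<12)).astype(np.uint8); m=cv2.morphologyEx(m,cv2.MORPH_OPEN,np.ones((15,15)))
k,l,st,ce=cv2.connectedComponentsWithStats(m)
for i in range(1,k):
    x,y,w,h,a=st[i]
    if a<3000: continue
    o=[]
    for side in(0,-1):
        ys=np.arange(y+int(.25*h),y+int(.8*h)); xs=[np.where(l[v]==i)[0][side] for v in ys]
        o.append(np.degrees(np.arctan(np.polyfit(ys,xs,1)[0])).round(1))
    for side in(0,-1):
        xx=np.arange(x+int(.3*w),x+int(.75*w)); yy=[np.where(l[:,v]==i)[0][side] for v in xx]
        o.append(np.degrees(np.arctan(np.polyfit(xx,yy,1)[0])).round(1))
    print(ce[i].round(0),"L,R,T,B",o)
```

```text
[174. 204.] L,R,T,B [np.float64(-10.0), np.float64(-7.5), np.float64(9.7), np.float64(11.2)]
[409. 233.] L,R,T,B [np.float64(-9.3), np.float64(-8.8), np.float64(6.5), np.float64(4.2)]
[143. 397.] L,R,T,B [np.float64(-9.5), np.float64(-10.9), np.float64(8.8), np.float64(4.5)]
[372. 429.] L,R,T,B [np.float64(-7.7), np.float64(-6.8), np.float64(10.7), np.float64(8.8)]
```

```bash
python3 -c "
from station import r
print(r.finish_job())"
```

```text
the job is handed in; nothing more can be done
None
```

I handed the job in at about 36 s: the last pictures show both bottles, both jars and the carton standing upright in the free front places of their own trays, the carton square to its neighbours within about 2 mm and a few degrees, and the arm never went near the calculator or the scissors.

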